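Find the packed reagent carton by its weight and load it

TASK

Only one of the three look-alike cartons on the left is still packed: lift them to feel which is the heavy one, and set the empty ones back down upright where they stood. Stand the packed one in the cradle of the carrier while the carrier is still pulled out, let go of it, then push the carrier in by its push plate until it stops. Leave the other things where they are.

Things in the scene. Friction and masses are not known exactly. Their poses are not given: they have to be found in the camera images.
- carton_a: white reagent carton, 121 (its x) x 62 (its y) x 75 mm tall, closed; origin at the centre of its underside. All three look alike; grip it across the 62 mm. One, a different one each time, is packed (0.45 to 0.66 kg in all), the other two are as good as empty (0.12 to 0.15 kg in all); contents have 2 mm of play
- carton_b: as carton_a; which one is packed cannot be seen; the middle one
- carton_c: as carton_a; which one is packed cannot be seen; the leftmost, on the neighbouring table, whose top is 4 mm higher
- cradle_floor (a point): centre of the inner floor of the open white cradle on the carrier's sled, 11 mm above the table; it moves with the sled. The cradle is 135 (x) x 76 (y) mm inside, walls 4 mm thick, their top 22 mm above the table. x points away from the robot, the way the sled is pushed in; a carton stands in it lengthways along x
- sled (a joint): how far the carrier's sled is still pulled out towards the robot, in m: 0 = pushed home against its stop block, 0.08 = all the way out. It slides level, with about 2.5 N of friction, stays where it is left, and ends firmly at 0. The carrier's fixed base is 100 mm wide; its stop block, behind the cradle, is 40 mm high
- push_plate (a point): middle of the outer (robot-side) face of the sled's upright push plate, 110 mm in front of the cradle's centre, 35 mm above the table; the plate is 64 mm wide, 8 mm thick, and its top is 52 mm above the table. Push it along cradle_floor's +x. Nothing stands before it
- pipette_stand: fixed obstacle between cartons and carrier: pole stand with a hanging pipette, 0.30 m tall, arms reaching 0.10 m to either side (along world y); origin at its foot on the table. Carry a carton over it or round its front
- timer: bystander: bench timer 66 x 92 x 28 mm, near the front edge; origin at the centre of its underside
- vial: bystander: small grey-capped vial, 23 mm across, 43 mm tall; origin at the centre of its underside
- beaker: bystander: clear plastic beaker, 77 mm across, 93 mm tall; origin at the centre of its underside
- dish: bystander: petri dish, 91 mm across, 15 mm tall; origin at the centre of its underside
- small_rack: bystander: little rack of micro tubes, 52 x 124 x 38 mm; origin at the centre of its underside
- tape_roll: bystander: roll of tape lying flat, 98 mm across, 25 mm high; origin at the centre of its underside

How it is judged:
By the outcome, as a careful person would: the job done as asked, in the order asked, and still so for the second after the job is handed in, with the robot touching nothing.
It also fails if it takes over 72 s, if anything falls off the work surface, if the arm or the gripper's body presses on something with over 40 N, if the wrist force passes 120 N, or if a joint passes its speed limit or range.

ROBOT

A 6-joint arm with a two-finger parallel gripper is mounted at the origin on a cart in front of the work surface, level with it; the furniture and walls round the work are solid. World frame = base frame: x ahead of the robot, y to its left, z up, the work surface at z = 0. Lengths are in m, angles in rad, forces in N, time in s.
With the tool pointing down it reaches from about 0.275 to 0.875 m from the base axis. Payload 12.5 kg.
Tool frame: the origin (TCP) lies on the centre line of the jaws, within the pads' length; the fingertips stand r.finger_overhang ahead of it and the grasp point (between the pads) lies 3 mm ahead of it (r.finger_overhang is the distance from the TCP to the fingertips, in m); z points along the fingers, y is the direction in which the jaws open and shut (so a half turn about z gives the same grasp; the last joint's range is limited). The gripper opens to 85 mm and grips with 20 to 120 N. Pads are 22 mm wide; open, the fingers measure 114 mm over their backs; the gripper's body (76 mm by 85 mm) begins 54 mm behind the grasp point. The pads swing forward as they close: fully open they stand 13 mm farther back than shut.
Start: joints at [1.079, 0.351, 1.652, -0, 1.139, -0.085], TCP at [0.218, 0.505, 0.232] pointing down, gripper open.
Joint ranges: [-2.75, 2.75], [-0.79, 2.1], [0.01, 2.65], [-1.57, 4.71], [0.07, 3.14], [-2.87, 2.87]. Speed limits (rad/s): [2.22, 2.22, 2.79, 3.14, 3.14, 3.14].

INTERFACE

Orientations are given as a unit quaternion [x, y, z, w].
In Python, from cell import r, optics gives the robot as it stands. The module is installed in compiled form; this text tells all that it offers. Calls block until the motion is done:
- r.move_to(position, orientation): joint-space move of the TCP to a pose.
- r.move_linear(position, rot=None, vel=0.15): straight line of the TCP; rot=None keeps the orientation; vel is the mean speed in m/s.
- r.set_joints(angles): joint-space move.
- r.set_gripper(opening, squeeze=None): opening from 0.0 (shut) to 1.0 (fully open); squeeze is the grip in N (None keeps the last); returns when the fingers have stopped.
- r.sleep(seconds).
- r.inverse_kinematics(position, orientation): joint angles nearest the present ones, or None.
- optics.get_image(name): name is "scene" or "top"; returns a dict with "pixels" (420x560x3 uint8, red, green, blue), "depth" (420x560 float32, m along the optical axis (not along the pixel's ray), 0 where there is no reading), "fx", "fy", "cx", "cy" (pixels), "camera_from_world" (4x4, takes a point from world to camera coordinates). Camera axes: x right, y down, z forward; pixel columns grow to the right and rows downward; lengths in m; the calibration is good to about 2 mm. A picture is of the moment at which its call begins.
A pose or a line that the arm cannot do raises r.PlanningError and nothing moves.
- r.hand_in(): hands the job in, once; it reports no verdict.
Readings, each from a call of its own:
- r.current_t(): time.
- r.current_q(): joint angles.
- r.current_qvel(): joint speeds.
- r.current_effort(): joint torques, N m.
- r.current_tool_pos(): TCP position.
- r.current_ee_rot(): TCP orientation.
- r.current_contact_force(): force on the tool from outside, world axes, zero at the start.
- r.current_torque(): the same for the moment, N m.
- r.current_opening(): opening from 0.0 (shut) to 1.0 (fully open).
Only numpy, scipy, OpenCV 4.12 (cv2) and the standard library are available. Lean on these libraries where they do the work, as an engineer would, in place of code of your own. Each camera call takes 0.05 s, during which the arm holds its last target.

## Working session

There is one attempt and no reset: what is moved stays moved. The work goes in short steps, each a Python script; the robot and the scene stay as the last script left them, time stands still between calls to the robot, and variables do not carry over. Pictures are saved under pics/ and viewed, and the job is handed in when it is done.

```bash
mkdir -p pics; ls; cat > snap.py <<'E'
import cv2,numpy as np
from cell import r,optics
def snap(tag):
    for n in("scene","top"):
        d=optics.get_image(n)
        np.savez(f"{tag}_{n}.npz",**d)
        cv2.imwrite(f"pics/{tag}_{n}.png",cv2.cvtColor(d["pixels"],cv2.COLOR_RGB2BGR))
E
python3 - <<'E'
from snap import *
snap("a")
for n in("scene","top"):
    d=np.load(f"a_{n}.npz"); T=d["camera_from_world"]; print(n,d["fx"],d["cx"],d["cy"],np.linalg.inv(T).round(3).tolist(),(d["depth"]>0).mean())
print(r.finger_overhang,r.current_t(),r.current_ee_rot(),r.current_tool_pos(),r.current_contact_force(),r.current_opening())
E
```

```text
pics
scene 530.3348038762902 277.2326201811929 207.66930126443648 [[0.768, -0.359, 0.53, -0.344], [-0.64, -0.407, 0.652, -1.136], [-0.019, -0.84, -0.542, 0.977], [0.0, 0.0, 0.0, 1.0]] 0.9810204081632653
top 539.6244986053185 277.56972132476466 209.30103020169514 [[-0.02, -0.98, 0.197, 0.242], [-1.0, 0.021, 0.0, -0.035], [-0.004, -0.197, -0.98, 1.733], [0.0, 0.0, 0.0, 1.0]] 0.9959736394557823
0.022 0.1 [ 2.02019730e-01  9.79381308e-01 -5.10275538e-04 -1.48812773e-04] [0.21745056 0.50485657 0.23160584] [-0.75900977  0.18474673  0.55297849] 1.0013472903777965
```

View pics/a_scene.png

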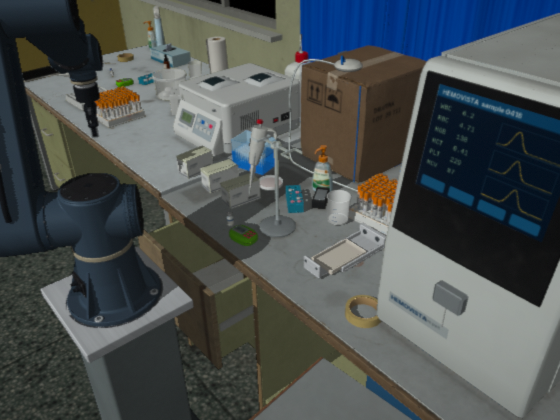

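View pics/a_top.png

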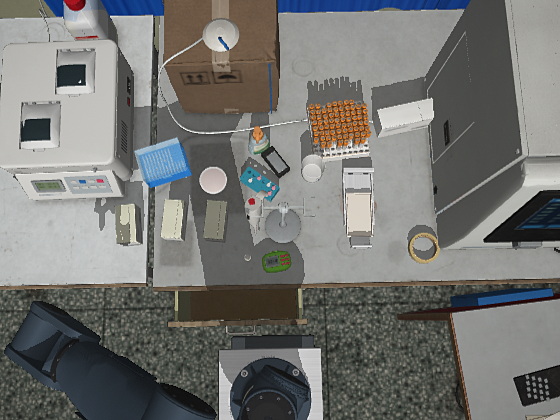

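The top view shows cartons near (128,224), (173,220) and (215,221), the stand at (283,222), the carrier at (358,208) and the timer at (276,261). I'll zoom in and compute points from the depth.

```bash
cat > geo.py <<'E'
import cv2,numpy as np
def load(tag,n): return dict(np.load(f"{tag}_{n}.npz"))
def cloud(d):
    T=np.linalg.inv(d["camera_from_world"]); z=d["depth"]; v,u=np.mgrid[:z.shape[0],:z.shape[1]]
    P=np.stack([(u-d["cx"])/d["fx"]*z,(v-d["cy"])/d["fy"]*z,z],-1)
    return P@T[:3,:3].T+T[:3,3]
def ray(d,u,v,h):
    T=np.linalg.inv(d["camera_from_world"]); k=T[:3,:3]@np.array([(u-d["cx"])/d["fx"],(v-d["cy"])/d["fy"],1.]); o=T[:3,3]
    return o+k*(h-o[2])/k[2]
def proj(d,p):
    c=d["camera_from_world"]@np.append(p,1); return d["fx"]*c[0]/c[2]+d["cx"],d["fy"]*c[1]/c[2]+d["cy"]
E
python3 - <<'E'
from geo import *
d=load("a","top");P=cloud(d);z=P[...,2]
im=cv2.cvtColor(d["pixels"],cv2.COLOR_RGB2BGR)
cv2.imwrite("pics/z1.png",cv2.resize(im[150:290,90:300],None,fx=3.8,fy=3.8,interpolation=cv2.INTER_CUBIC))
cv2.imwrite("pics/z2.png",cv2.resize(im[140:280,250:450],None,fx=4,fy=4,interpolation=cv2.INTER_CUBIC))
for u,v in[(100,260),(190,260),(330,260),(128,222),(173,220),(215,221),(358,214),(358,240)]: print(u,v,P[v,u].round(4))
for n,(u,v) in dict(c=(128,222),b=(173,220),a=(215,221)).items():
    m=np.zeros(z.shape,np.uint8); w=z[v-32:v+32,u-22:u+22]
    m[v-32:v+32,u-22:u+22]=(abs(w-z[v,u])<.012)
    pts=P[m>0]; (cx,cy),(a,b),ang=cv2.minAreaRect((pts[:,:2]*1000).astype(np.float32))
    print(n,len(pts),cx,cy,a,b,ang,np.median(pts[:,2]))
E
```

```text
100 260 [0.4337 0.5363 0.0122]
190 260 [0.4286 0.2497 0.0051]
330 260 [ 0.4203 -0.1999 -0.005 ]
128 222 [0.5436 0.4329 0.0761]
173 220 [0.5477 0.2933 0.0722]
215 221 [0.5413 0.1615 0.0751]
358 214 [ 0.5658 -0.2948  0.0131]
358 240 [ 0.4809 -0.2907  0.0128]
c 881 565.9323120117188 447.4529113769531 182.71145629882812 81.47184753417969 14.809187889099121 0.0793359614204352
b 785 552.80078125 294.81488037109375 63.80220413208008 123.18997192382812 84.61326599121094 0.07568234035550758
a 779 547.2939453125 162.3182830810547 64.6762466430664 121.56729125976562 83.40327453613281 0.07537353507864197
```

View pics/z1.png

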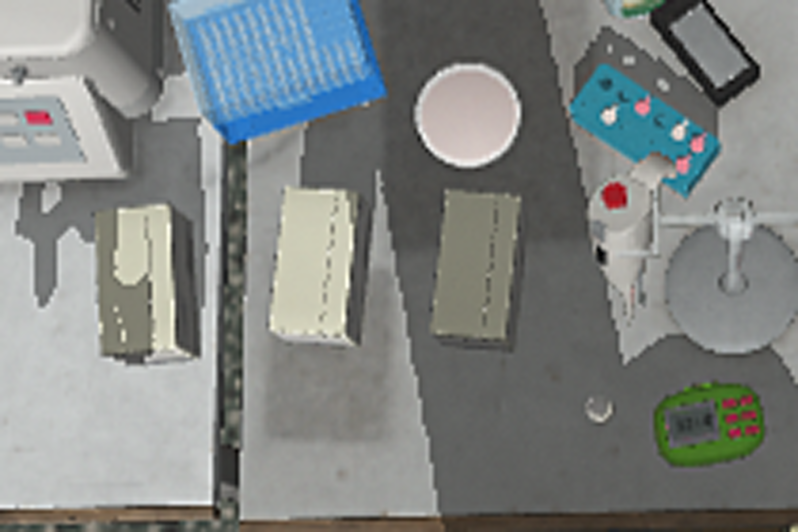

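View pics/z2.png

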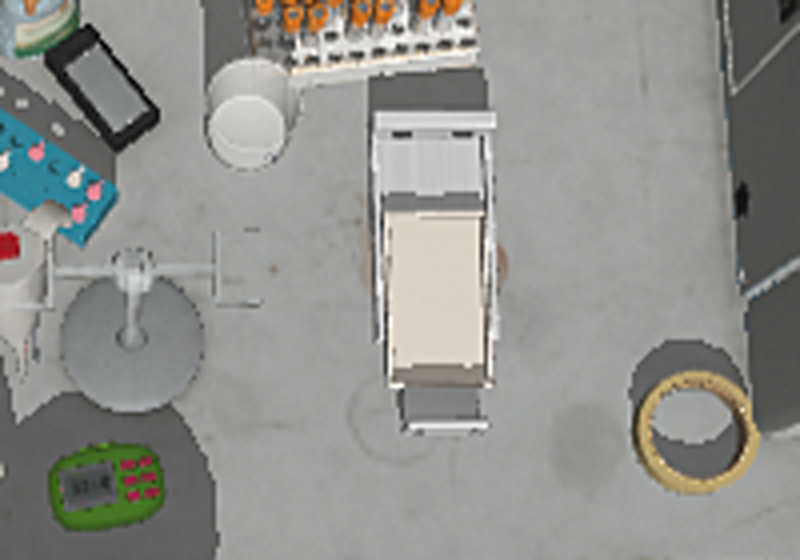

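```bash
python3 - <<'E'
from geo import *
d=load("a","top");P=cloud(d);z=P[...,2]
def fit(pix,h):
    c=np.array([ray(d,u,v,h)[:2] for u,v in pix],np.float32)*1000
    rc=cv2.minAreaRect(c); bp=cv2.boxPoints(rc); e=bp[1]-bp[0],bp[2]-bp[1]; l=max(e,key=np.linalg.norm)
    l=l if l[0]>0 else -l
    return np.round(rc[0],1),np.round(sorted(rc[1]),1),np.degrees(np.arctan2(l[1],l[0])).round(2)
zf=cv2.medianBlur(z.astype(np.float32),3)
for n,(u,v),h in(("c",(128,222),.079),("b",(173,220),.075),("a",(215,221),.075)):
    m=(abs(zf-h)<.014).astype(np.uint8); box=np.zeros_like(m); box[v-32:v+32,u-20:u+20]=1; m&=box
    m=cv2.morphologyEx(m,cv2.MORPH_OPEN,np.ones((5,5)))
    _,L,s,_=cv2.connectedComponentsWithStats(m); k=L[v,u]; m=(L==k).astype(np.uint8)
    c=max(cv2.findContours(m,0,cv2.CHAIN_APPROX_NONE)[0],key=cv2.contourArea)[:,0]
    print(n,s[k],fit(c,h))
# cradle floor beige
hsv=cv2.cvtColor(d["pixels"],cv2.COLOR_RGB2HSV); 
print(hsv[210,358],hsv[210,345],hsv[193,345],hsv[246,360],hsv[172,350])
px=d["pixels"].astype(int)
m=((px[...,0]-px[...,2]>8)&(px[...,0]>190)).astype(np.uint8); 
_,L,s,_=cv2.connectedComponentsWithStats(m); m=(L==L[214,358]).astype(np.uint8)
print(s[L[214,358]])
c=max(cv2.findContours(m,0,cv2.CHAIN_APPROX_NONE)[0],key=cv2.contourArea)[:,0]
print("floor",fit(c,.011))
# height slice around carrier
for x0 in(.40,.42,.44,.46):pass
w=zf[150:252,335:385]
import sys
for v in range(162,252,4): print(v,(w[v-150,::3]*1000).astype(int).tolist())
E
```

```text
c [115 204  23  40 814] (array([539.2, 438.8]), array([ 66.1, 122. ]), np.float32(4.79))
b [161 200  24  39 792] (array([552. , 293.6]), array([ 65.4, 121.8]), np.float32(-5.01))
a [204 200  23  40 780] (array([546.5, 161.7]), array([ 63.7, 121.7]), np.float32(-5.69))
[ 18  24 217] [110   4 217] [ 0  3 87] [  0   0 236] [ 15   3 172]
[346 193  25  41 887]
floor (array([ 570. , -296.8]), array([ 79.3, 132.3]), np.float32(-1.22))
162 [1, -2, 0, 0, 0, 0, 0, 0, 0, 2, -2, 0, -1, -1, 0, 1, 2]
166 [0, 2, 3, 1, -2, 1, 2, 2, 2, 0, 0, 1, 2, 0, 2, -1, -1]
170 [0, -2, 1, 40, 39, 39, 41, 40, 40, 41, 41, 42, 42, 3, 1, 0, 1]
174 [3, 0, 5, 18, 18, 20, 14, 15, 11, 13, 18, 13, 18, 2, 0, 1, 0]
178 [0, 2, 1, 17, 5, 6, 7, 7, 5, 6, 6, 6, 17, 0, 0, 2, 0]
182 [0, 0, 1, 17, 7, 7, 9, 7, 7, 4, 6, 2, 14, -3, 0, -3, 0]
186 [1, 2, 3, 15, 6, 9, 5, 3, 8, 8, 7, 5, 15, 1, 2, 0, -1]
190 [3, -2, 1, 15, 8, 9, 6, 5, 7, 3, 8, 8, 18, 1, 1, 0, 0]
194 [2, 1, 0, 15, 17, 17, 20, 20, 16, 20, 15, 19, 21, 8, 1, 0, 0]
198 [3, 2, 0, 14, 13, 14, 12, 9, 14, 10, 11, 8, 23, 1, 0, -2, 0]
202 [1, 2, 2, 14, 17, 11, 11, 12, 10, 10, 13, 10, 19, 5, -2, -1, 0]
206 [4, 0, 0, 17, 13, 13, 11, 8, 11, 8, 10, 9, 14, 0, -2, -1, 0]
210 [1, 0, 2, 19, 20, 11, 12, 12, 11, 12, 11, 13, 16, 4, 2, 1, 0]
214 [-1, 2, -3, 14, 17, 11, 13, 13, 13, 10, 11, 13, 18, 7, 0, 1, 1]
218 [0, 0, 4, 16, 16, 11, 10, 10, 11, 11, 12, 11, 16, 17, 1, 0, 0]
222 [0, -1, 0, 16, 16, 10, 10, 14, 12, 10, 9, 14, 17, 14, 0, 2, 1]
226 [2, 2, 1, 3, 14, 13, 12, 11, 12, 11, 9, 11, 13, 0, 0, 0, 0]
230 [3, 0, -1, -1, 13, 13, 13, 12, 11, 10, 11, 9, 16, -1, 1, 0, 4]
234 [-1, 0, 0, 0, 16, 14, 9, 14, 15, 19, 16, 14, 14, 1, 1, -1, 0]
238 [1, 0, 2, 0, 0, 2, 15, 13, 11, 11, 11, 11, 0, 0, 1, 0, 1]
242 [1, 0, 1, -2, 3, 0, 12, 12, 12, 12, 10, 10, 0, 2, 4, -3, 0]
246 [4, 0, 0, 2, 0, 8, 50, 53, 50, 54, 49, 50, 48, -1, 0, 0, 1]
250 [-1, -1, 0, 1, 2, 0, 6, 0, 1, -1, 2, 2, 0, 1, 1, 2, 2]
```

```bash
python3 - <<'E'
from geo import *
d=load("a","top")
im=cv2.cvtColor(d["pixels"],cv2.COLOR_RGB2BGR)
cv2.imwrite("pics/z3.png",cv2.resize(im[162:254,335:385],None,fx=6.4,fy=6.4,interpolation=cv2.INTER_NEAREST))
s=load("a","scene");i2=cv2.cvtColor(s["pixels"],cv2.COLOR_RGB2BGR)
cv2.imwrite("pics/z4.png",cv2.resize(i2[210:290,290:400],None,fx=7,fy=7,interpolation=cv2.INTER_NEAREST))
for v in(192.5,193,236,237): print(v,ray(d,359,v,.022).round(4))
for u in(346,347,372,373): print(u,ray(d,u,214,.022).round(4))
for u,v in((351,246),(372,246)): print(u,v,ray(d,u,v,.052).round(4))
E
```

```text
192.5 [ 0.6352 -0.3002  0.022 ]
193 [ 0.6335 -0.3002  0.022 ]
236 [ 0.4925 -0.2931  0.022 ]
237 [ 0.4892 -0.293   0.022 ]
346 [ 0.5649 -0.2548  0.022 ]
347 [ 0.5649 -0.258   0.022 ]
372 [ 0.5632 -0.3386  0.022 ]
373 [ 0.5631 -0.3418  0.022 ]
351 246 [ 0.457 -0.262  0.052]
372 246 [ 0.4556 -0.3277  0.052 ]
```

View pics/z3.png

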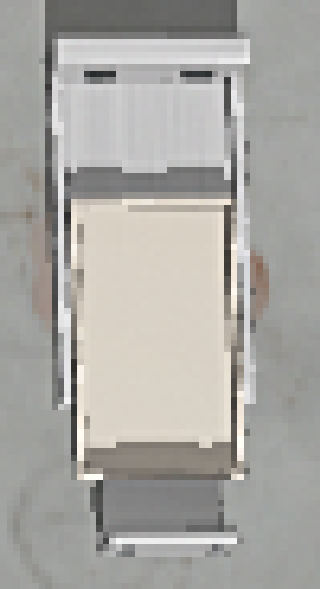

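View pics/z4.png

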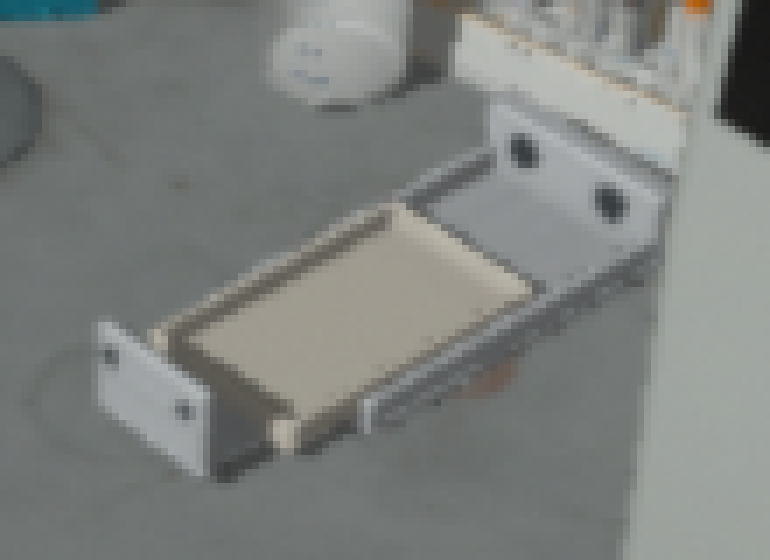

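```bash
cat > h.py <<'E'
from snap import *
def q(yaw_deg):  # tool x along carton -x
    f=np.radians(yaw_deg+180)/2; return [np.cos(f),np.sin(f),0,0]
C=dict(c=(.5392,.4388,4.8,.004),b=(.5520,.2936,-5.0,0),a=(.5465,.1617,-5.7,0))
def F(n=6):
    o=[]
    for _ in range(n): o.append(r.current_contact_force()); r.sleep(.05)
    return np.mean(o,0)
def lift(n):
    x,y,yaw,h=C[n]; t=r.current_t()
    r.move_to([x,y,.20],q(yaw)); r.move_linear([x,y,h+.047],vel=.12)
    p0=r.current_tool_pos(); r.set_gripper(0,squeeze=40); 
    print("grip",r.current_opening(),F(),"p",p0,r.current_tool_pos())
    r.move_linear([x,y,h+.047+.035],vel=.08); r.sleep(.3)
    f=F(); print(n,"lifted F",f,"opening",r.current_opening(),"t",r.current_t()); return f
def down(n):
    x,y,yaw,h=C[n]
    r.move_linear([x,y,h+.0475],vel=.06); print("down",F(3))
    r.set_gripper(1.0); r.move_linear([x,y,.20],vel=.2); print("free",F(3),r.current_t())
E
python3 - <<'E'
from h import *
r.move_to([C['c'][0],C['c'][1],.22],q(C['c'][2])); r.sleep(.2)
print(r.current_q(),F(),r.current_t())
lift('c')
snap("b")
E
```

```text
[ 6.17594617e-01  6.29957774e-01  1.24032291e+00  8.04888989e-05
  1.27104081e+00 -1.03803584e+00] [ 0.12040751 -0.20774768 -0.14295269] 1.8417
grip 0.7243310106361476 [-0.51236196 -0.34604207  6.07921593] p [0.53956879 0.43910023 0.0518654 ] [0.53952115 0.43907475 0.05180268]
c lifted F [-0.14318929  0.06338876 -0.99012749] opening 0.7211699031158615 t 5.3167
```

```bash
python3 - <<'E'
from h import *
down('c')
f=lift('b')
E
```

```text
down [-4.02855717 -2.47454941  7.57887943]
free [ 0.18231345 -0.2957433  -0.22971073] 7.7
grip 0.7226139028256477 [-0.79450751  1.96538396  5.87817678] p [0.55241557 0.29382657 0.04778772] [0.5524043  0.29400063 0.0477748 ]
b lifted F [ 0.24600818 -0.05991444 -4.70786881] opening 0.7253430336724903 t 11.5917
```

View pics/b_scene.png

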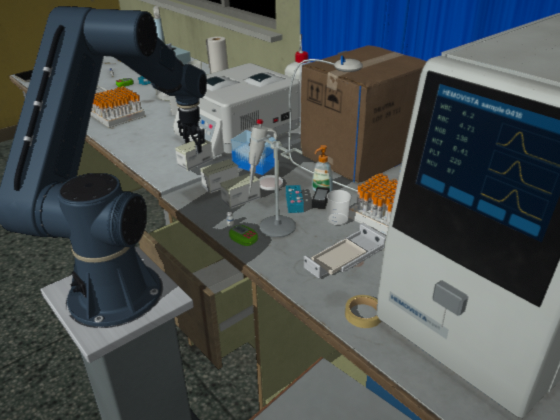

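```bash
python3 - <<'E'
from h import *
x,y,yaw,h=C['b']
r.move_linear([x,y,.41],vel=.2)
r.move_to([.562,-.2966,.41],q(-1.4)); r.sleep(.1)
print(r.current_tool_pos(),r.current_q(),r.current_opening(),F(3),r.current_t())
r.move_linear([.562,-.2966,.15],vel=.2); r.sleep(.1)
snap("c")
from geo import *
d=load("c","top")
im=cv2.cvtColor(d["pixels"],cv2.COLOR_RGB2BGR)
cv2.imwrite("pics/c1.png",cv2.resize(im[150:290,90:300],None,fx=3.8,fy=3.8,interpolation=cv2.INTER_CUBIC))
s=load("c","scene");i2=cv2.cvtColor(s["pixels"],cv2.COLOR_RGB2BGR)
cv2.imwrite("pics/c2.png",cv2.resize(i2[150:290,260:400],None,fx=4.2,fy=4.2,interpolation=cv2.INTER_CUBIC))
print(r.current_t())
E
```

```text
[ 0.56238717 -0.2957958   0.41005698] [-5.57500533e-01  4.11966500e-01  1.13686136e+00  1.28647672e-04
  1.59269993e+00 -2.10502340e+00] 0.7223087050774049 [-0.12552727  0.00846413 -4.19919573] 15.75
17.4
```

View pics/c1.png

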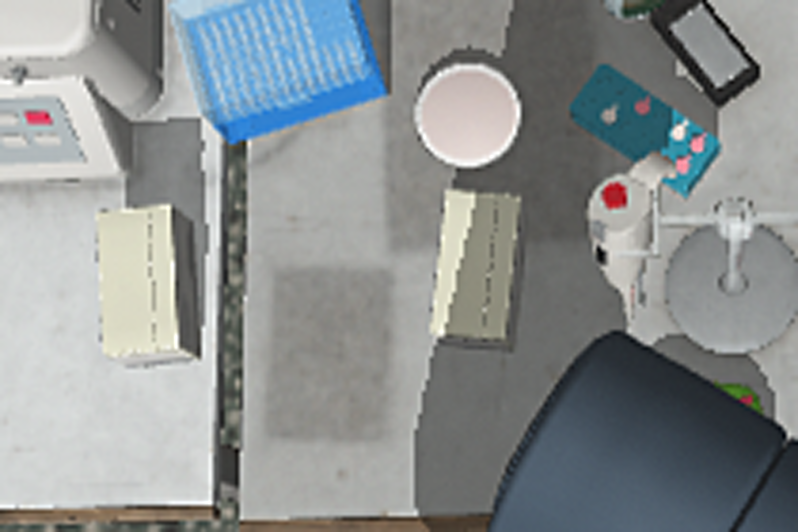

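View pics/c2.png

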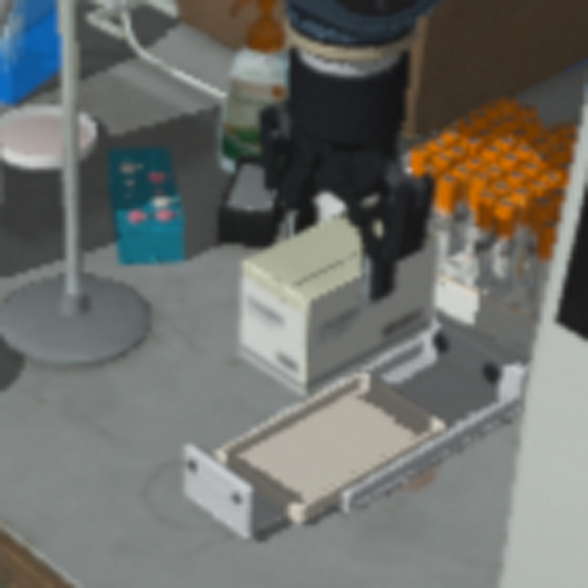

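View pics/c_top.png

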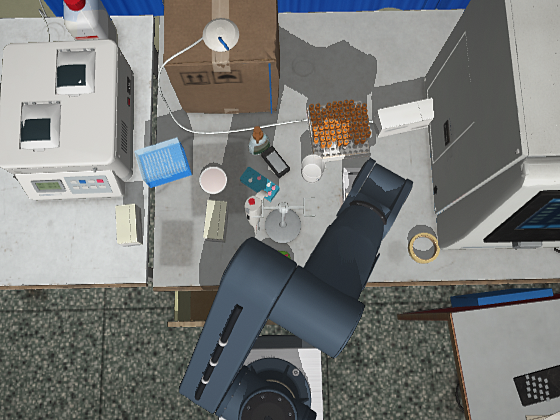

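```bash
python3 - <<'E'
from geo import *
s=load("c","scene")
yaw=np.radians(-1.4);R=np.array([[np.cos(yaw),-np.sin(yaw)],[np.sin(yaw),np.cos(yaw)]])
o=np.array([.5622,-.2960])
for lx,ly,z in((-.0605,-.031,.103),(-.0605,.031,.103),(-.0605,-.031,.178),(-.0605,.031,.178)):
    u,v=proj(s,[*(o+R@[lx,ly]),z]); print("carton",((u-260)*4.2+2).round(0),((v-150)*4.2+2).round(0))
o=np.array([.562,-.2966])
for lx,ly in((-.0715,-.042),(-.0715,.042),(.0715,-.042),(.0715,.042)):
    u,v=proj(s,[*(o+R@[lx,ly]),.022]); print("rim",((u-260)*4.2+2).round(0),((v-150)*4.2+2).round(0))
E
```

```text
carton 300.0 399.0
carton 236.0 357.0
carton 304.0 304.0
carton 238.0 263.0
rim 295.0 512.0
rim 211.0 451.0
rim 445.0 427.0
rim 360.0 373.0
```

```bash
python3 - <<'E'
from geo import *
s=load("c","scene");i2=cv2.cvtColor(s["pixels"],cv2.COLOR_RGB2BGR)
cv2.imwrite("pics/c3.png",cv2.resize(i2[205:280,300:380],None,fx=8,fy=8,interpolation=cv2.INTER_NEAREST))
E
```

```text
(no output)
```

View pics/c3.png

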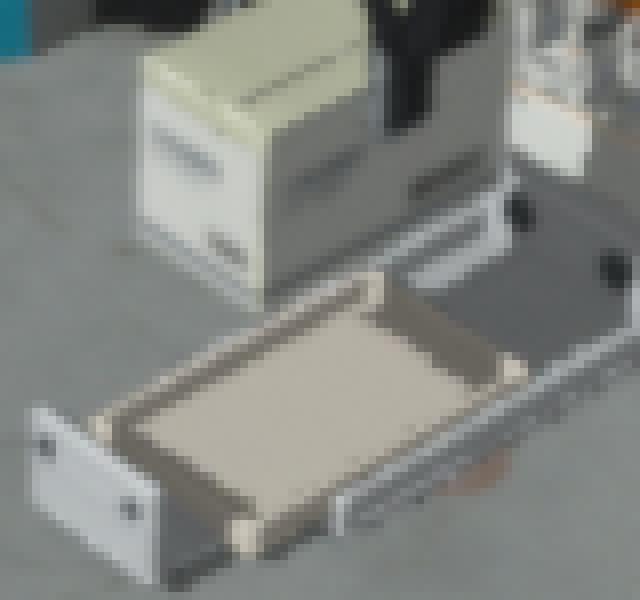

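```bash
python3 - <<'E'
from h import *
r.move_linear([.561,-.2966,.075],vel=.12); print(F(3))
r.move_linear([.561,-.2966,.061],vel=.05); print(r.current_tool_pos(),F(3))
for z in(.0595,.0585,.0575):
    r.move_linear([.561,-.2966,z],vel=.03); f=F(3); print(z,r.current_tool_pos(),f)
    if f[2]>-2: break
r.set_gripper(.95); r.sleep(.2); print(F(3),r.current_opening())
r.move_linear([.561,-.2966,.16],vel=.15); print(F(3),r.current_t())
r.set_gripper(0.0)
r.move_to([.40,-.2926,.16],q(-1.4))
snap("d"); print(r.current_t(),r.current_opening())
from geo import *
d=load("d","top");im=cv2.cvtColor(d["pixels"],cv2.COLOR_RGB2BGR)
cv2.imwrite("pics/d1.png",cv2.resize(im[140:280,300:400],None,fx=4.2,fy=4.2,interpolation=cv2.INTER_CUBIC))
s=load("d","scene");i2=cv2.cvtColor(s["pixels"],cv2.COLOR_RGB2BGR)
cv2.imwrite("pics/d2.png",cv2.resize(i2[200:290,290:400],None,fx=6,fy=6,interpolation=cv2.INTER_CUBIC))
E
```

```text
[-0.12188556  0.01350708 -4.32241622]
[ 0.56084338 -0.29648023  0.06055958] [-0.12898635  0.14540931 -4.57628981]
0.0595 [ 0.5610391  -0.29660659  0.05954101] [-0.1540174  -0.30991836 -4.46276185]
0.0585 [ 0.56116637 -0.29669308  0.05875933] [-0.30822392  0.25165643  0.03063426]
[ 0.0141032  -0.11209182 -0.07082623] 0.9523252273473621
[-0.0789755   0.08272999 -0.09958218] 21.3667
22.8833 -0.00206165233272059
```

View pics/d1.png

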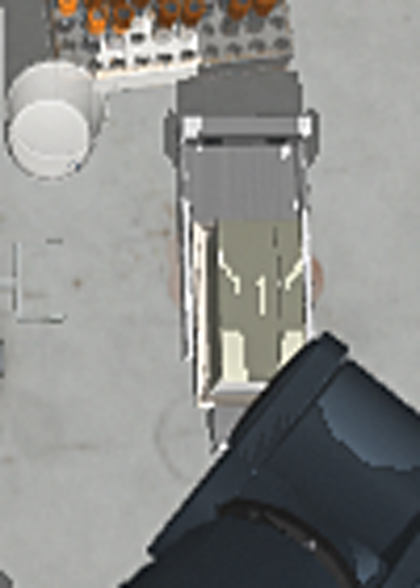

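View pics/d2.png

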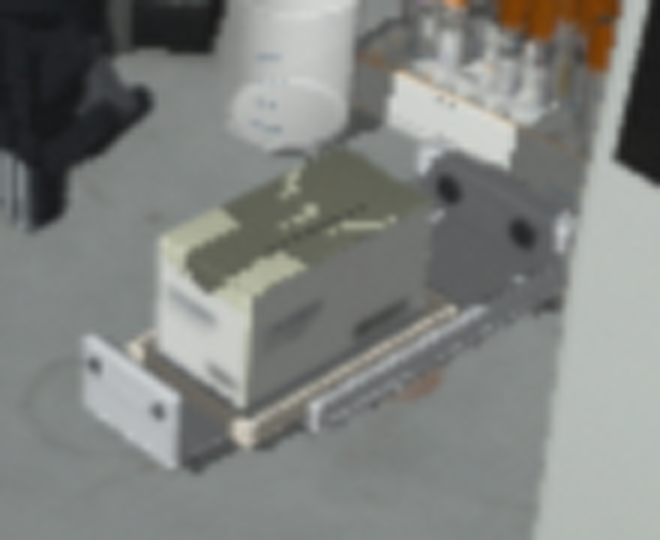

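The carton stands upright and level in the cradle, the plate hasn't moved (d2: plate at (130,400)), and the carton's near face is inside the rim. Next is the push with closed fingers.

```bash
python3 - <<'E'
from h import *
Y=lambda x:-.2966-.02444*(x-.562)
r.move_linear([.40,Y(.40),.042],vel=.15); print(F(3),r.current_tool_pos())
x=.425; r.move_linear([x,Y(x),.042],vel=.1)
con=False
while x<.535:
    x+=.004 if x<.510 else .0015
    r.move_linear([x,Y(x),.042],vel=.04); f=r.current_contact_force()
    print(round(x,4),r.current_tool_pos()[0].round(4),np.round(f,1).tolist())
    if f[0]<-13: break
r.sleep(.2);print(F(3),r.current_t(),r.current_tool_pos())
E
```

```text
[-0.05315291  0.01918416  0.18465109] [ 0.40041106 -0.29296348  0.04280903]
0.429 0.4289 [-0.9, -0.4, -0.2]
0.433 0.4331 [-0.4, 0.8, 0.0]
0.437 0.4372 [1.1, -0.2, -0.3]
0.441 0.4412 [-0.2, 0.6, -0.5]
0.445 0.4452 [-0.2, -0.4, 0.2]
0.449 0.4493 [0.3, -0.1, -0.0]
0.453 0.4534 [-0.2, 0.9, -0.1]
0.457 0.4573 [-0.2, -0.9, -0.1]
0.461 0.4614 [0.0, -0.2, 0.3]
0.465 0.4653 [-0.9, -0.1, 0.3]
0.469 0.4693 [-0.2, -1.0, -0.3]
0.473 0.4734 [1.4, -0.1, -0.4]
0.477 0.4773 [-0.4, 0.4, -0.0]
0.481 0.4813 [-0.5, -0.5, -0.5]
0.485 0.4854 [0.8, 0.1, 0.4]
0.489 0.4894 [-0.0, 0.7, -0.0]
0.493 0.4934 [0.1, 0.6, 0.4]
0.497 0.4974 [0.7, 0.3, 0.2]
0.501 0.5014 [0.8, 1.3, -0.0]
0.505 0.5054 [-0.6, 0.3, -0.4]
0.509 0.5068 [-14.6, -1.0, 8.1]
[-14.55000572  -0.18244638   7.62009341] 29.9667 [ 0.50681848 -0.2949741   0.0417245 ]
```

```bash
python3 - <<'E'
from h import *
snap("e")
from geo import *
d=load("e","top");im=cv2.cvtColor(d["pixels"],cv2.COLOR_RGB2BGR)
cv2.imwrite("pics/e1.png",cv2.resize(im[140:280,300:400],None,fx=4.2,fy=4.2,interpolation=cv2.INTER_CUBIC))
s=load("e","scene");i2=cv2.cvtColor(s["pixels"],cv2.COLOR_RGB2BGR)
cv2.imwrite("pics/e2.png",cv2.resize(i2[200:290,290:400],None,fx=6,fy=6,interpolation=cv2.INTER_CUBIC))
E
```

```text
(no output)
```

View pics/e1.png

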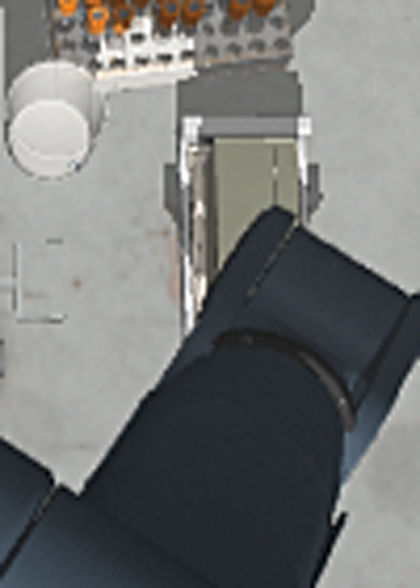

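View pics/e2.png

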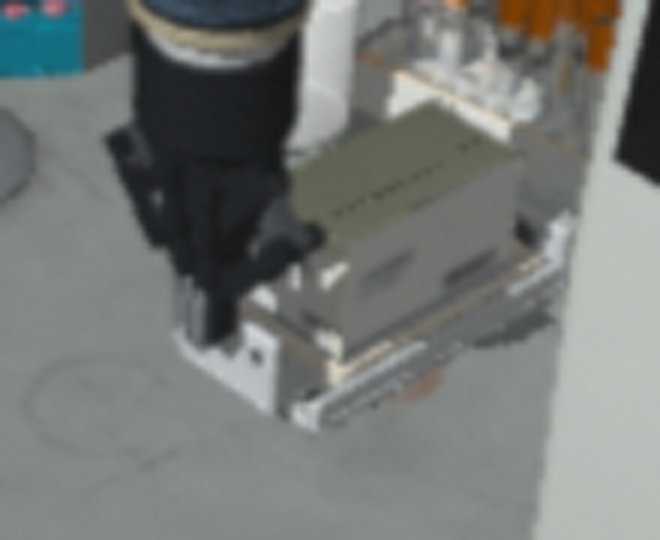

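```bash
python3 - <<'E'
from geo import *
s=load("e","scene");t=load("e","top")
f=lambda z,k:((z[0]/6+290),(z[1]/6+200))
for z in((182,395),(278,333)): print("plate top R",ray(s,*f(z,0),.052).round(4))
for z in((177,467),(275,415)): print("plate bot R",ray(s,*f(z,0),.017).round(4))
for v in(222,137): print("carton far",ray(t,300+260/4.2,140+v/4.2,.086).round(4))
for v in(117,140): print("block",v,ray(t,300+250/4.2,140+v/4.2,.04).round(4))
yaw=np.radians(-1.4);R=np.array([[np.cos(yaw),-np.sin(yaw)],[np.sin(yaw),np.cos(yaw)]])
for sl in(0,.066,.08):
  for ly in(.032,-.032):
    u,v=proj(s,[*(np.array([.562,-.2966])+R@[-.11+sl,ly]),.052]); print(sl,ly,(u-290)*6,(v-200)*6)
E
```

```text
plate top R [ 0.4604 -0.3282  0.052 ]
plate top R [ 0.5259 -0.3246  0.052 ]
plate bot R [ 0.4529 -0.3339  0.017 ]
plate bot R [ 0.5134 -0.337   0.017 ]
carton far [ 0.6191 -0.2993  0.086 ]
carton far [ 0.6845 -0.3027  0.086 ]
block 117 [ 0.713  -0.3032  0.04  ]
block 140 [ 0.6947 -0.3023  0.04  ]
0 0.032 72.55187790610353 334.24910947396046
0 -0.032 164.05312407191582 400.96494578945794
0.066 0.032 176.93408541338135 279.86358526187894
0.066 -0.032 269.33519186335457 343.4985336095825
0.08 0.032 198.4827783189919 268.6362220192007
0.08 -0.032 291.0526066738096 331.6444549696068
```

```bash
python3 - <<'E'
from h import *
Y=lambda x:-.2966-.02444*(x-.562)
r.move_linear([.5105,Y(.5105),.042],vel=.03); r.sleep(.2); print(F(3),r.current_tool_pos())
r.move_linear([.46,Y(.46),.042],vel=.1); r.move_linear([.40,Y(.40),.15],vel=.2)
r.move_to([.32,.0,.35],q(0)); r.sleep(.2)
snap("f"); print(r.current_t(),F(3))
from geo import *
d=load("f","top");im=cv2.cvtColor(d["pixels"],cv2.COLOR_RGB2BGR)
cv2.imwrite("pics/f1.png",cv2.resize(im[140:280,300:400],None,fx=4.2,fy=4.2,interpolation=cv2.INTER_NEAREST))
s=load("f","scene");i2=cv2.cvtColor(s["pixels"],cv2.COLOR_RGB2BGR)
cv2.imwrite("pics/f2.png",cv2.resize(i2[200:290,290:400],None,fx=6,fy=6,interpolation=cv2.INTER_CUBIC))
E
```

```text
[-24.00122848  -1.32103038  13.44957445] [ 0.506904   -0.2949686   0.04164472]
33.75 [-0.15959156 -0.3471956  -0.32536102]
```

View pics/f1.png

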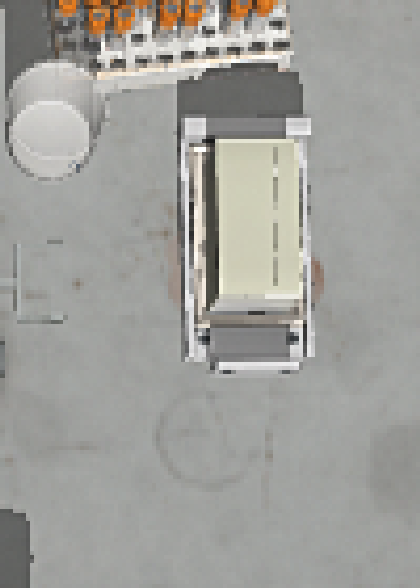

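View pics/f2.png

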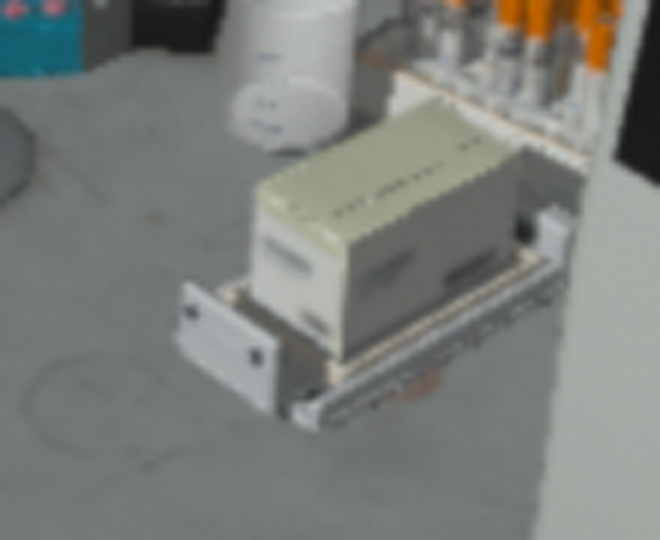

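View pics/f_top.png

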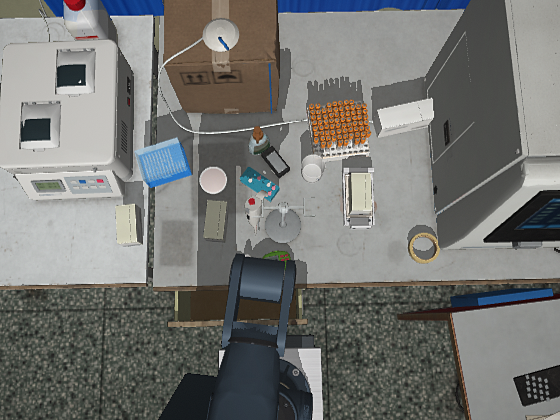

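```bash
python3 - <<'E'
from geo import *
for n,b in(("c",(200,250,108,148)),("a",(196,246,198,236))):
    o=[]
    for tag in "af":
        d=load(tag,"top"); z=cv2.medianBlur(cloud(d)[...,2].astype(np.float32),3); m=np.zeros(z.shape,np.uint8); y0,y1,x0,x1=b
        m[y0:y1,x0:x1]=(z[y0:y1,x0:x1]>.06); m=cv2.morphologyEx(m,cv2.MORPH_OPEN,np.ones((5,5)))
        M=cv2.moments(m,True); o.append(ray(d,M['m10']/M['m00'],M['m01']/M['m00'],.075)[:2])
    print(n,((o[1]-o[0])*1000).round(1),"mm")
E
```

```text
c [ 0.2 -1.6] mm
a [ 0.1 -0.2] mm
```

View pics/f_scene.png

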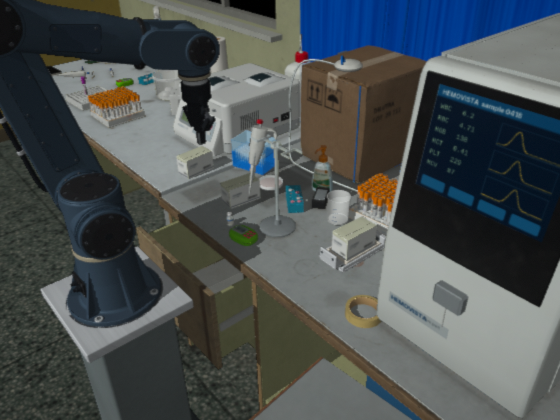

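The packed carton stands in the pushed-in carrier at (355,238). Cartons c (195,160) and a (240,190), the vial (229,218), the timer (243,236) and the tape (362,311) are where they were.

```bash
python3 -c "
from cell import r
print(r.current_t()); print(r.hand_in())"
```

```text
33.9
the job is handed in; nothing more can be done
None
```

The packed carton is carton_b. It now stands upright in the cradle, and the carrier is pushed in against its stop. I handed the job in at about 34 s.

- **Finding the packed one:** I lifted carton_c first; it pulled about 1.0 N, so it was empty, and I set it back. Carton_b pulled about 4.5 N. I did not lift carton_a, since only one carton is packed.
- **Placing and pushing:** I carried carton_b over the stand, set it in the cradle and let go. The carrier was still pulled out in the picture taken after release. I then pushed the plate with the closed fingers until it stopped: at 24 N it moved only 0.1 mm further.
- **Last pictures:** Carton_b is upright in the cradle. Carton_c is within 1.6 mm of where it stood, and carton_a did not move. By eye, the other things looked unmoved.
- **What disagreed:** The sled travelled about 65 mm, not the full 80 mm, so it was probably not all the way out at the start. The images put the cradle next to the stop block but cannot rule out a gap of a few millimetres. I judged it home by the firm stop. The 2.5 N sliding friction did not show in the force readings, which I took between push steps.

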